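Clamp a glue block in the jig with the swing strap and cam lever

TASK

Clamp the white block that lies on the white panel in the plywood gluing jig: with the back of a finger swing the steel clamp strap over the block until it meets its stop, then push the black cam lever over the strap's post fully down. Work by pushing only: pick nothing up, do not shift the block or the panel, and leave the other things on the bench where they are.

Things in the scene. Friction and masses are not known exactly. Their poses are not given: they have to be found in the camera images.
- jig: Plywood jig board fixed to the bench, 230 (x) x 260 (y) x 18 mm thick; origin under its centre, on the bench top. Fences 8 mm high on it surround the panel. A steel post (26 mm across) stands at x = 0, y = +90 mm of this frame on a 60 x 56 x 6 mm foot plate and carries the clamp strap.
- strap (a joint): Swing of the clamp strap about the post's vertical axis, rad: 0 = against its stop, lying over the block and pointing along the jig's -y; positive = swung aside, clockwise seen from above, so that at 1.57 it points along the jig's -x. Stop at 1.75 on the other end. Friction holds it where it is left; about 1 to 2 N near its free end move it sideways.
- strap_pivot (a point): Point on the post's axis at mid-height of the strap, 81 mm above the bench. The strap is a level steel bar, 28 mm wide, 14 mm thick (74 to 88 mm above the bench), reaching from 18 mm behind this point to 137 mm ahead of it. The strap itself never goes up or down. Two cheeks 36 mm apart overall stand on it over the post up to 109 mm and carry the lever.
- strap_end (a point): Middle of the strap's free end, 137 mm from the pivot, 81 mm above the bench. 17 mm short of it a spindle (10 mm across) passes through the strap, its top 93 to 104 mm above the bench.
- pad: Round rubber pad under the strap, 26 mm across, 120 mm from the pivot; origin at the centre of its underside. Lowered by the cam lever: with the lever up it hangs 4 to 9 mm above the block's top, with the lever fully down it presses the block with about 10 N (sprung).
- lever (a joint): Angle of the cam lever above level, rad: 0 = fully down, level, against its stop; starts raised at 0.65 to 0.95 (most 1.05). It leans away from the strap's free end, turns with the strap and moves only in the strap's vertical plane. Friction holds it where it is left; about 4 to 7 N pressed on it 60 mm from the hinge push it down, also against the pad's spring at the bottom.
- lever_hinge (a point): Middle of the cam lever's level hinge pin, on the post's axis, 100 mm above the bench.
- lever_end (a point): Middle of the lever's free end, 114 mm from its hinge. The lever is a flat bar in line with the strap on the side opposite to the strap's free end: first 14 mm wide and 8 mm thick, from 42 mm on a black plastic grip 22 mm wide and 12 mm thick. When down, its grip's top is 106 mm above the bench, with free space beneath it.
- cleat: The white block to be clamped, 60 (x) x 40 (y) x 20 mm, loose on the panel; origin at the centre of its underside, 30 mm above the bench; its top is 50 mm above the bench.
- panel: White panel 150 (x) x 80 (y) x 12 mm, loose between the fences on the jig board; origin at the centre of its underside, 18 mm above the bench.
- spare_block: Bystander: white offcut 40 x 26 x 20 mm lying on the jig board beyond the post; origin under its centre.
- spare_strip: Bystander: light wood strip 70 (x) x 22 (y) x 16 mm lying on the jig board along its -y edge; origin under its centre.
- glue: Bystander: glue bottle 56 mm across, 150 mm high, on the bench to the left; origin under its centre.
- screwdriver: Bystander: screwdriver lying on the bench at the left near the robot.
- jar: Bystander: glass jar 64 mm across, 70 mm high, on the bench to the right; origin under its centre.
- spare_clamp: Bystander: loose toggle clamp about 190 mm long and 47 mm high, lying on the bench to the right.
- tape: Bystander: roll of tape, 90 mm across, 24 mm high, lying on the bench to the left; origin under its centre.
Not all that is in view belongs to the job. Leave any pink or red look-alike of the cleat alone.

How it is judged (in metres and radians):
On the way, in this order (a step that is already met when the one before it is completed fails the run):
1. the strap lies over the block at its stop, with the lever still up (value of joint strap below 0.08 rad and value of joint lever above 0.5 rad), for 0.2 s.
2. the lever is fully down and the pad presses the block (value of joint each of strap, lever below 0.08 rad and contact force between pad and cleat above 4 N), for 0.2 s.
At the end, for the whole second after the job is handed in: Strap within 0.08 rad of its stop over the block, lever within 0.08 rad of fully down, the pad pressing the block with more than 4 N, block and panel within 10 mm of where they began and at rest (all of step 2 and not (distance of cleat from where it was at the start of the episode above 0.01 m) and not (distance of panel from where it was at the start of the episode above 0.01 m) and linear speed of cleat below 0.02 m/s); the robot touches nothing.
It fails at once if the block or the panel is shifted or lifted more than 15 mm (distance of any of cleat, panel from where it was at the start of the episode above 0.015 m).
It fails at once if another thing on the bench is moved more than 30 mm (distance of any of spare_block, spare_strip, glue, screwdriver, jar, spare_clamp, tape from where it was at the start of the episode above 0.03 m).
It also fails if it takes over 48 s, if anything falls off the work surface, if the arm or the gripper's body presses on something with over 40 N, if the wrist force passes 120 N, or if a joint passes its speed limit or range.

ROBOT

A 6-joint arm with a two-finger parallel gripper is mounted at the origin on the work surface. World frame = base frame: x ahead of the robot, y to its left, z up, the work surface at z = 0. Lengths are in mm, angles in rad, forces in N, time in s.
With the tool pointing down it reaches from about 250 to 725 mm from the base axis. Payload 9.7 kg.
Tool frame: the origin (TCP) lies on the mounting face of the last link; the fingertips stand 173 mm ahead of it and the grasp point (between the pads) lies 155 mm ahead of it; z points along the fingers, y is the direction in which the jaws open and shut (so a half turn about z gives the same grasp; the last joint's range is limited). The gripper opens to 85 mm and grips with 20 to 120 N. Pads are 22 mm wide; open, the fingers measure 114 mm over their backs; the gripper's body (76 mm by 85 mm) begins 54 mm behind the grasp point. The pads swing forward as they close: fully open they stand 13 mm farther back than shut.
Start: joints at [1.158, 0.087, 0.176, 1.66, 0, 1.571], TCP at [220.644, 503.799, 404.684] pointing down, gripper open.
Joint ranges: [-3.13, 3.13], [-0.85, 1.81], [-1.15, 1.24], [-2.2, 2.28], [-1.44, 1.52], [-3.14, 3.14]. Speed limits (rad/s): [2.22, 2.22, 2.57, 3.14, 3.14, 3.14].

INTERFACE

Orientations are given as a unit quaternion [w, x, y, z].
In Python, from bench import r gives the robot as it stands. Calls block until the motion is done:
- r.move_pose(position, orientation): joint-space move of the TCP to a pose.
- r.move_l(position, orientation=None, max_speed=150, stop_force=None): straight line of the TCP; orientation=None keeps the orientation; max_speed is the mean speed in mm/s. With stop_force (N) it stops when the force on the tool has changed by that much, and returns True; else False.
- r.set_joints(angles): joint-space move.
- r.move_gripper(opening): finger opening in mm; the grip force is fixed at half the most; returns when the fingers have stopped.
- r.hold(seconds).
- r.solve_ik(position, orientation): joint angles nearest the present ones, or None.
- r.sense(): the state.
- r.get_image(name): name is "scene" or "top"; returns a dict with "img" (480x640x3 uint8, red, green, blue), "camera_matrix" (3x3 intrinsics, pixels), "D" ([k1, k2, p1, p2, k3] as OpenCV has them; the pictures are not rectified), "origin" and "rotation" of the camera in the world. Camera axes: x right, y up, looking along -z (the intrinsics and any distortion apply to the point x, -y, -z); pixel columns grow to the right and rows downward; lengths in mm; the calibration is good to about 2 mm. A picture is of the moment at which its call begins. There is no depth.
A pose or a line that the arm cannot do raises r.Unreachable and nothing moves.
- r.finish_job(): hands the job in, once; it reports no verdict.
The state is a dict: "time_s": time; "qpos": joint angles; "dq": joint speeds; "tau": joint torques, N m; "tcp_pos": TCP position; "eef_rot": TCP orientation; "contact_force": force on the tool from outside, world axes, zero at the start; "ft_torque": the same for the moment, N m; "finger_gap": finger opening in mm.
Only numpy, scipy, OpenCV 4.12 (cv2) and the standard library are available. Lean on these libraries where they do the work, as an engineer would, in place of code of your own. Each camera call takes 0.05 s, during which the arm holds its last target.

## Working session

There is one attempt and no reset: what is moved stays moved. The work goes in short steps, each a Python script; the robot and the scene stay as the last script left them, time stands still between calls to the robot, and variables do not carry over. Pictures are saved under pics/ and viewed, and the job is handed in when it is done.

```bash
ls; mkdir -p pics
python3 - <<'E'
from bench import r
import cv2,numpy as np
s=r.sense();print(s)
for n in("scene","top"):
    d=r.get_image(n);cv2.imwrite(f"pics/{n}0.png",d["img"][:,:,::-1]);print(n,d["camera_matrix"],d["D"],d["origin"],d["rotation"])
    np.savez(f"{n}0.npz",**{k:np.array(v) for k,v in d.items()})
E
```

```text
pics
{'time_s': 0.0, 'qpos': array([ 1.15799277e+00,  8.74656309e-02,  1.75109740e-01,  1.65979483e+00,
       -2.19927466e-05,  1.57084045e+00]), 'dq': array([-0.00142566,  0.00220916, -0.00039112,  0.00024875,  0.00078657,
       -0.00124587]), 'tau': array([ 5.30113412e-04, -5.20384347e+01,  4.64808261e+01,  1.61748257e-02,
        4.29493309e-05,  1.40380183e-05]), 'tcp_pos': array([220.65054943, 503.79855777, 403.96733812]), 'eef_rot': array([-1.28006565e-04,  2.04960928e-01,  9.78769922e-01, -6.65079060e-04]), 'contact_force': array([ 0.38825946, -0.06850753, -0.47962913]), 'ft_torque': array([-0.02579945, -0.01188773, -0.03266582]), 'finger_gap': 84.9973322131188}
scene [[531.62859028   0.         321.41160175]
 [  0.         531.62859028 244.47086796]
 [  0.           0.           1.        ]] [-0.1008655  0.         0.         0.         0.       ] [1163.99765772 -949.09982284  852.93609498] [0.83939475 0.44610302 0.13745188 0.2784161 ]
top [[562.66573559   0.         317.05207329]
 [  0.         562.66573559 232.73420183]
 [  0.           0.           1.        ]] [-0.0543075  0.         0.         0.         0.       ] [ 431.42933707  -17.93404931 1364.99921658] [-0.69991362 -0.02053022  0.01727646  0.71372331]
```

View pics/scene0.png

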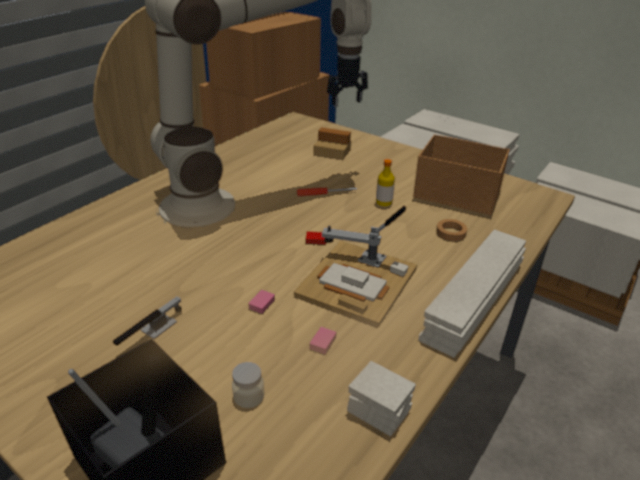

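View pics/top0.png

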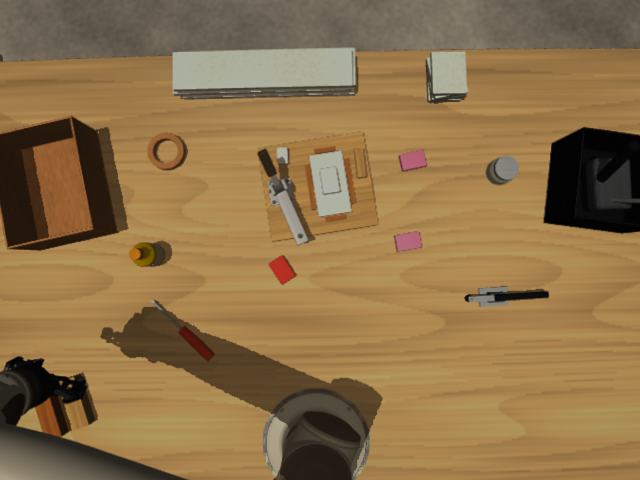

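Run:
```python
import cv2
for n,(a,b,c,d) in {"top":(130,340,180,450),"scene":(180,360,220,440)}.items():
    im=cv2.imread(f"pics/{n}0.png")[a:b,c:d]
    f=min(800/im.shape[1],600/im.shape[0]);print(f)
    cv2.imwrite(f"pics/{n}0z.png",cv2.resize(im,None,fx=f,fy=f,interpolation=cv2.INTER_CUBIC))
```

```text
2.857142857142857
3.3333333333333335
```

View pics/top0z.png

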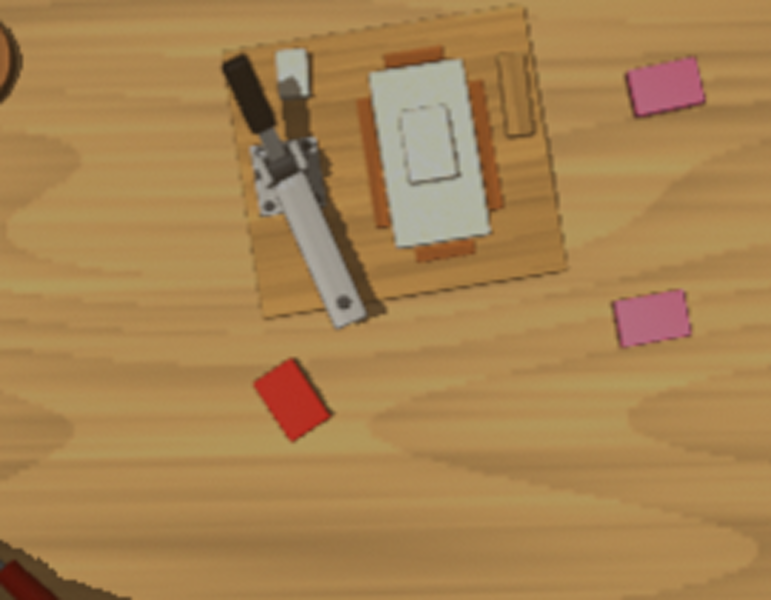

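View pics/scene0z.png

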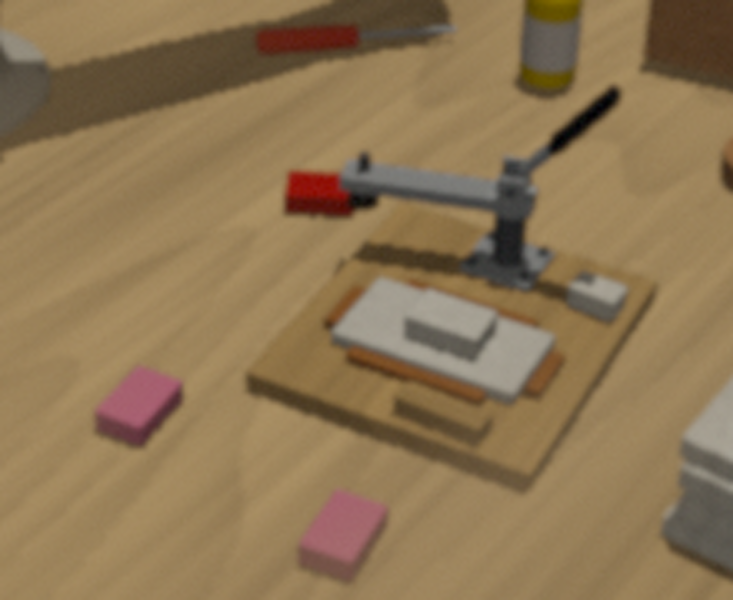

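The scene view shows the strap pointing roughly towards the robot (red block beyond its tip), with the lever raised to the upper right. In the top view the strap runs from the post at about (281,186) to its end at (302,240). The lever grip is at about (266,162), the jig corners at (258,147), (363,132), (378,224) and (272,242), and the cleat at (330,180).

```bash
cat > h.py <<'E'
import numpy as np,cv2
from scipy.spatial.transform import Rotation as R
def load(n):
    return dict(np.load(n))
def rot(d):
    w,x,y,z=d["rotation"];return R.from_quat([x,y,z,w]).as_matrix()
def ray(d,uv,z):
    p=cv2.undistortPoints(np.array(uv,float).reshape(-1,1,2),d["camera_matrix"],d["D"])[:,0]
    v=np.c_[p[:,0],-p[:,1],-np.ones(len(p))]@rot(d).T
    o=d["origin"];return o+v*((np.array(z)-o[2])/v[:,2])[:,None]
def proj(d,P):
    q=(np.atleast_2d(P)-d["origin"])@rot(d);q=q*[1,-1,-1]
    return cv2.projectPoints(q,np.zeros(3),np.zeros(3),d["camera_matrix"],d["D"])[0][:,0]
E
python3 - <<'E'
from h import *
d=load("top0.npz");im=d["img"]
z=lambda a:np.array(a)/2.857+[180,130]-0.5*0
hsv=cv2.cvtColor(im,cv2.COLOR_RGB2HSV)
def blobs(m,name):
    n,l,st,c=cv2.connectedComponentsWithStats(m.astype(np.uint8))
    for i in range(1,n):
        if st[i,4]>60 and 220<c[i,0]<400 and 120<c[i,1]<300:
            pts=np.argwhere(l==i)[:,::-1].astype(np.float32);rr=cv2.minAreaRect(pts);print(name,st[i,4],c[i].round(1),rr)
blobs((hsv[...,1]<45)&(hsv[...,2]>110),"grey")
blobs((hsv[...,2]<50),"dark")
c=z([(223,50),(523,5),(567,270),(263,320)]);J=ray(d,c,18);print(J.round(1))
ctr=J.mean(0);print("ctr",ctr)
# corners: topleft=(+x,+y) topright=(+x,-y) br=(-x,-y) bl=(-x,+y)
ey=(J[0]+J[3]-J[1]-J[2])[:2]/2;ex=(J[0]+J[1]-J[2]-J[3])[:2]/2
print(np.linalg.norm(ex),np.linalg.norm(ey),np.arctan2(ex[1],ex[0]),np.arctan2(-ey[0],ey[1]))
E
```

```text
grey 123 [282.5 153.7] ((282.48077392578125, 155.4038543701172), (16.277639389038086, 9.805806159973145), 78.69007110595703)
grey 2008 [329.8 183.3] ((329.85137939453125, 183.10809326171875), (61.978416442871094, 32.87979507446289), 80.53767395019531)
grey 722 [288.6 213.4] ((285.3402099609375, 211.51547241210938), (69.85581970214844, 18.276229858398438), 66.03751373291016)
dark 208 [266.8 162.7] ((266.6512145996094, 162.66094970703125), (26.051448822021484, 8.171634674072266), 65.224853515625)
[[ 713.2  126.5   18. ]
 [ 746.6 -128.7   18. ]
 [ 520.5 -160.1   18. ]
 [ 483.5   95.8   18. ]]
ctr [615.90707399 -16.63856659  18.        ]
230.0052953820921 258.0053632676135 0.13527449929076074 0.13686941153558782
```

Run:
```python
from h import *
d=load("top0.npz")
z=lambda a:np.array(a)/2.857+[180,130]
yaw=.136;ex=np.array([np.cos(yaw),np.sin(yaw)]);ey=np.array([-ex[1],ex[0]])
c=np.array([615.9,-16.6]);P=c+90*ey;print("post",P)
E=ray(d,z([(350,321),(344,302),(313,250)]),[88,99,88])[:,:2];print(E,np.linalg.norm(E-P,axis=1))
v=E[0]-P;print("strap angle",[np.arctan2(-(e-P)@ex,-(e-P)@ey) for e in E])
s=load("scene0.npz")
zs=lambda a:np.array(a)/3.3333+[220,180]
# lever end from top & scene
a=np.arctan2(v[1],v[0]);u=-v/np.linalg.norm(v)
for L in(.65,.75,.85,.95):
    Q=np.r_[P+u*114*np.cos(L),100+114*np.sin(L)]
    print(L,((proj(d,Q)-[180,130])*2.857).round(0),((proj(s,Q)-[220,180])*3.3333).round(0))
for nm,Q in dict(hinge=[*P,100],end=[*(P-137*u),81]).items(): print(nm,((proj(d,Q)-[180,130])*2.857).round(0),((proj(s,Q)-[220,180])*3.3333).round(0))
for k in ["ul","c"]:pass
print(ray(d,z([(429,145)]),50))
```

```text
post [603.69769696  72.56896209]
[[478.60530989  20.73531972]
 [493.28059191  24.8634476 ]
 [535.7886271   49.20735547]] [135.40617336 120.28197371  71.815085  ]
strap angle [np.float64(1.3139697971788786), np.float64(1.2989709464870804), np.float64(1.375465012506863)]
0.65 [[227.  42.]] [[640. 119.]]
0.75 [[229.  49.]] [[632. 108.]]
0.85 [[233.  56.]] [[622.  97.]]
0.95 [[236.  65.]] [[611.  87.]]
hinge [[281. 164.]] [[514. 179.]]
end [[351. 323.]] [[343. 174.]]
[[623.72585065 -45.77150142  50.        ]]
```

The jig yaw is 0.136 rad, and the post at (603.7, 72.6) agrees with the strap length. The strap stands at about 1.3 rad and the lever at about 0.88 rad. I'll check IK for both wrist options along the push arc, then push.

```bash
cat >> h.py <<'E'
yaw=.136;ex=np.array([np.cos(yaw),np.sin(yaw)]);ey=np.array([-ex[1],ex[0]])
P=np.array([603.7,72.57])
def quat(yv):
    y=np.r_[yv,0];z=np.array([0,0,-1.]);M=np.c_[np.cross(y,z),y,z]
    q=R.from_matrix(M).as_quat();return [q[3],q[0],q[1],q[2]]
def wp(q,gap=0,rr=85,tip=68,sg=1):
    s=-ey*np.cos(q)-ex*np.sin(q);n=ex*np.cos(q)-ey*np.sin(q)
    p=P+rr*s-n*(14+14.5+gap);return [*p,tip+173],quat(sg*n)
E
python3 - <<'E'
from bench import r
from h import *
for sg in(1,-1):
    for a in [(1.35,25,85,250),(1.35,25),(1.3,0),(.8,0),(.3,0),(-.05,0)]:
        j=r.solve_ik(*wp(*a,sg=sg));print(sg,a,None if j is None else np.round(j,2))
for sg in (1,-1):
  for t in (230,106):
    j=r.solve_ik([*(P+55*ey),t+173],quat(sg*ey));print(sg,t,None if j is None else np.round(j,2))
    j=r.solve_ik([*(P+55*ey),t+173],quat(sg*ex));print(sg,t,None if j is None else np.round(j,2))
E
```

```text
1 (1.35, 25, 85, 250) [0.18 0.01 0.13 1.69 0.   2.97]
1 (1.35, 25) [ 0.18  0.   -0.23  1.34  0.    2.97]
1 (1.3, 0) [ 0.13  0.01 -0.22  1.34  0.    2.86]
1 (0.8, 0) [ 0.04  0.04 -0.19  1.34  0.    2.28]
1 (0.3, 0) [-0.01  0.11 -0.11  1.35  0.    1.72]
1 (-0.05, 0) [-0.03  0.18 -0.03  1.35  0.    1.36]
-1 (1.35, 25, 85, 250) [ 0.18  0.01  0.13  1.69  0.   -0.17]
-1 (1.35, 25) [ 0.18  0.   -0.23  1.34  0.   -0.17]
-1 (1.3, 0) [ 0.13  0.01 -0.22  1.34  0.   -0.28]
-1 (0.8, 0) [ 0.04  0.04 -0.19  1.34  0.   -0.86]
-1 (0.3, 0) [-0.01  0.11 -0.11  1.35  0.   -1.42]
-1 (-0.05, 0) [-0.03  0.18 -0.03  1.35  0.   -1.78]
1 230 [0.21 0.23 0.34 1.68 0.   0.07]
1 230 [0.21 0.23 0.34 1.68 0.   1.64]
1 106 [0.21 0.22 0.08 1.43 0.   0.07]
1 106 [0.21 0.22 0.08 1.43 0.   1.64]
-1 230 [ 0.21  0.23  0.34  1.68  0.   -3.07]
-1 230 [ 0.21  0.23  0.34  1.68  0.   -1.5 ]
-1 106 [ 0.21  0.22  0.08  1.43  0.   -3.07]
-1 106 [ 0.21  0.22  0.08  1.43  0.   -1.5 ]
```

Run:
```python
from bench import r
from h import *
r.move_gripper(0)
r.move_pose(*wp(1.35,25,85,250))
print(r.move_l(*wp(1.35,25),max_speed=200,stop_force=10))
s=r.sense();print(s["time_s"],s["tcp_pos"],s["contact_force"],s["finger_gap"])
for n,(a,b,c,e) in {"top":(130,340,180,450),"scene":(150,330,220,440)}.items():
    d=r.get_image(n);im=d["img"][a:b,c:e,::-1]
    f=min(800/im.shape[1],600/im.shape[0])
    cv2.imwrite(f"pics/{n}1.png",cv2.resize(im,None,fx=f,fy=f,interpolation=cv2.INTER_CUBIC))
```

```text
False
3.7417 [505.70420889  93.22966825 242.23698995] [-0.19212394  0.28404828  0.66473891] 0.042758708943835766
```

View pics/scene1.png

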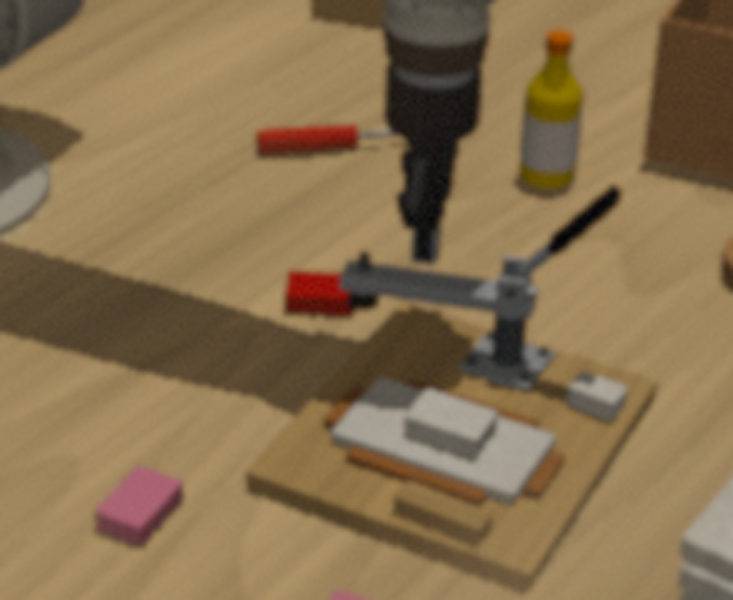

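View pics/top1.png

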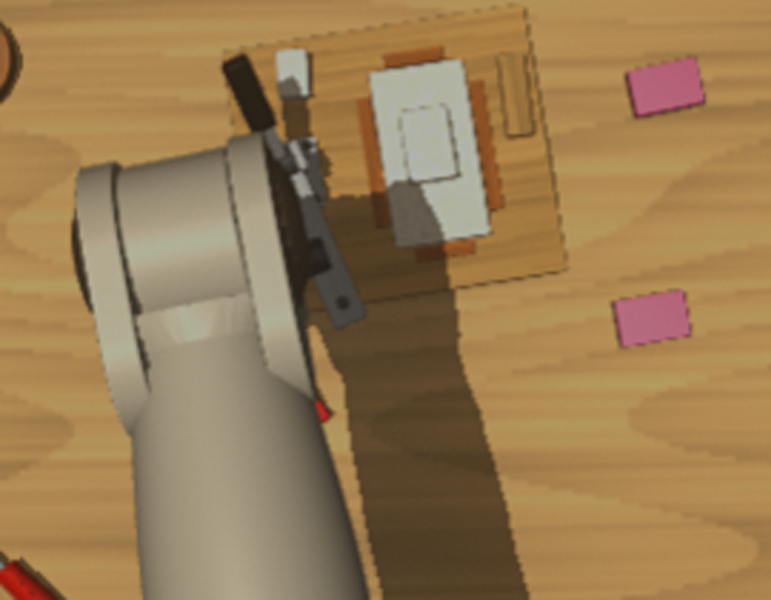

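```bash
python3 - <<'E'
from h import *
s=load("scene0.npz");d=load("top0.npz")
for z in (56,69,82,95,110,140):
    Q=[505.7,93.2,z];print(z,((proj(s,Q)-[220,150])*3.3333).round(0),((proj(d,Q)-[180,130])*2.857).round(0))
for rr in (70,85,100):
  for z in(74,88):
    q=1.3;ss=-ey*np.cos(q)-ex*np.sin(q);n=ex*np.cos(q)-ey*np.sin(q)
    for o in(-14,14):
        Q=[*(P+rr*ss+n*o),z];print(rr,z,o,((proj(s,Q)-[220,150])*3.3333).round(0))
E
python3 - <<'E'
import cv2
im=cv2.imread("pics/scene1.png")[200:340,320:520]
cv2.imwrite("pics/s1z.png",cv2.resize(im,None,fx=4,fy=4))
E
```

```text
56 [[422. 273.]] [[262. 291.]]
69 [[423. 259.]] [[260. 290.]]
82 [[424. 246.]] [[259. 289.]]
95 [[424. 232.]] [[258. 288.]]
110 [[425. 217.]] [[256. 287.]]
140 [[427. 185.]] [[252. 285.]]
70 74 -14 [[428. 285.]]
70 74 14 [[421. 304.]]
70 88 -14 [[428. 270.]]
70 88 14 [[422. 289.]]
85 74 -14 [[409. 282.]]
85 74 14 [[402. 301.]]
85 88 -14 [[410. 267.]]
85 88 14 [[403. 286.]]
100 74 -14 [[391. 279.]]
100 74 14 [[384. 298.]]
100 88 -14 [[391. 265.]]
100 88 14 [[384. 283.]]
```

View pics/s1z.png

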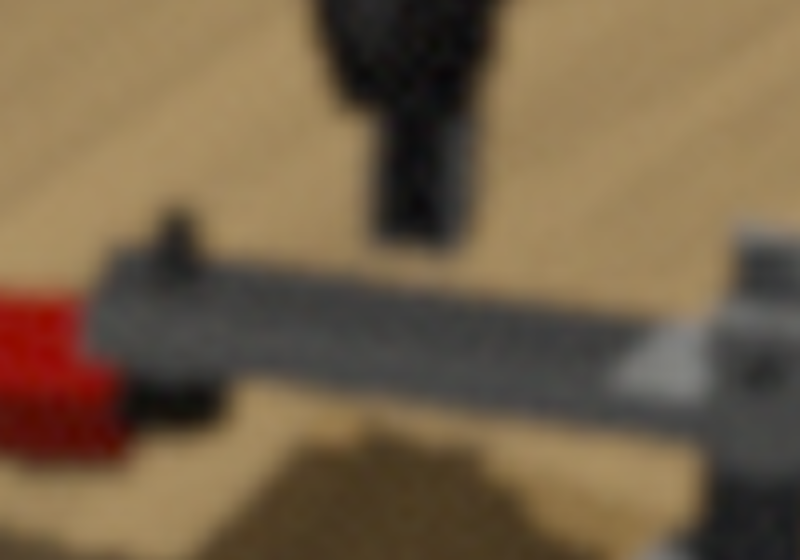

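The fingertip sits where predicted, at zoomed scene pixel (425,262), about 68 mm high on the far side of the strap. Now I'll push along the arc.

Run:
```python
from bench import r
from h import *
r.move_l(*wp(1.35,12,tip=66),max_speed=60)
for q in np.r_[np.arange(1.25,0.2,-.15),.2,.1,0.04,0,-.03,-.06]:
    hit=r.move_l(*wp(q,tip=66),max_speed=80 if q>.15 else 30,stop_force=12)
    s=r.sense();print(round(q,2),hit,round(s["time_s"],2),s["tcp_pos"].round(1),s["contact_force"].round(1))
    if hit: break
for n,(a,b,c,e) in {"top":(130,340,180,450),"scene":(150,330,220,440)}.items():
    d=r.get_image(n);im=d["img"][a:b,c:e,::-1]
    f=min(800/im.shape[1],600/im.shape[0])
    cv2.imwrite(f"pics/{n}2.png",cv2.resize(im,None,fx=f,fy=f,interpolation=cv2.INTER_CUBIC))
```

```text
1.25 False 4.62 [514.8  60.7 239. ] [ 0.3 -0.2  0.6]
1.1 False 4.93 [517.6  47.8 239. ] [-0.   0.8 -0.6]
0.95 False 5.25 [522.3  35.3 239. ] [-0.6 -0.1 -0.7]
0.8 False 5.57 [528.8  23.5 238.9] [-0.1  0.  -0.1]
0.65 False 5.88 [536.9  12.9 238.9] [-0.2  0.7 -0.8]
0.5 False 6.2 [546.6   3.6 238.9] [-0.2 -0.2  0.4]
0.35 False 6.52 [557.5  -4.1 238.9] [ 0.4 -1.1  0.4]
0.2 False 6.83 [569.5 -10.1 239. ] [-0.1  0.7 -0.4]
0.2 False 7.08 [569.5 -10.2 239.1] [ 0.  -0.2 -0.4]
0.1 False 7.53 [578.2 -13.4 239. ] [0.1 0.3 0.1]
0.04 False 7.87 [583.4 -14.8 239. ] [ 0.5  0.1 -0.4]
0.0 False 8.13 [586.7 -15.4 238.9] [-3.7  1.   1. ]
-0.03 False 8.38 [587.8 -15.9 238.9] [-16.4   0.9   8.8]
-0.06 False 8.63 [588.9 -16.3 238.8] [-31.3   0.7  14.6]
```

View pics/scene2.png

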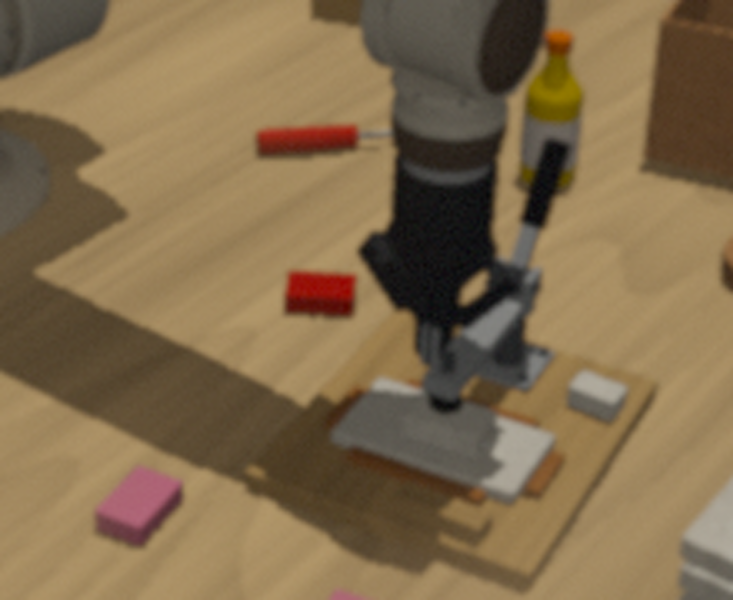

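View pics/top2.png

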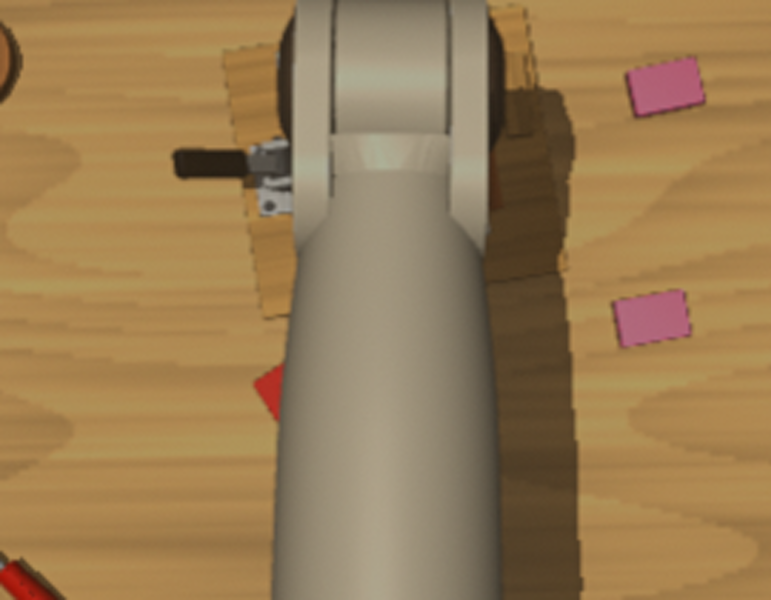

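The strap met its stop: the contact force climbed to 31 N at q≈0, and the pad hangs over the block at zoomed scene pixel (445,400). I'll back off and check it.

Run:
```python
from bench import r
from h import *
r.move_l(*wp(0,20,tip=66),max_speed=60)
r.move_l(*wp(0,20,tip=235),max_speed=200)
r.move_l([*(P+55*ey),235+173],quat(ex),max_speed=150)
s=r.sense();print(s["time_s"],s["tcp_pos"],s["contact_force"])
for n,(a,b,c,e) in {"top":(130,340,180,450),"scene":(150,330,220,440)}.items():
    d=r.get_image(n);im=d["img"][a:b,c:e,::-1]
    f=min(800/im.shape[1],600/im.shape[0])
    cv2.imwrite(f"pics/{n}3.png",cv2.resize(im,None,fx=f,fy=f,interpolation=cv2.INTER_CUBIC))
d=load("scene0.npz")
for L in(.65,.75,.85,.95): print(L,(proj(d,np.r_[P+ey*114*np.cos(L),100+114*np.sin(L)])-[220,150])*3.3333)
print("end", (proj(d,np.r_[P-ey*137,81])-[220,150])*3.3333)
```

```text
11.4333 [596.1868405  126.45359193 408.06714525] [-0.25674431 -0.28175669  0.06628028]
0.65 [[566.08231274 152.06318703]]
0.75 [[563.53759641 146.31462868]]
0.85 [[560.46495724 141.79298699]]
0.95 [[556.88267405 138.57021878]]
end [[436.6130545  389.62410782]]
```

View pics/scene3.png

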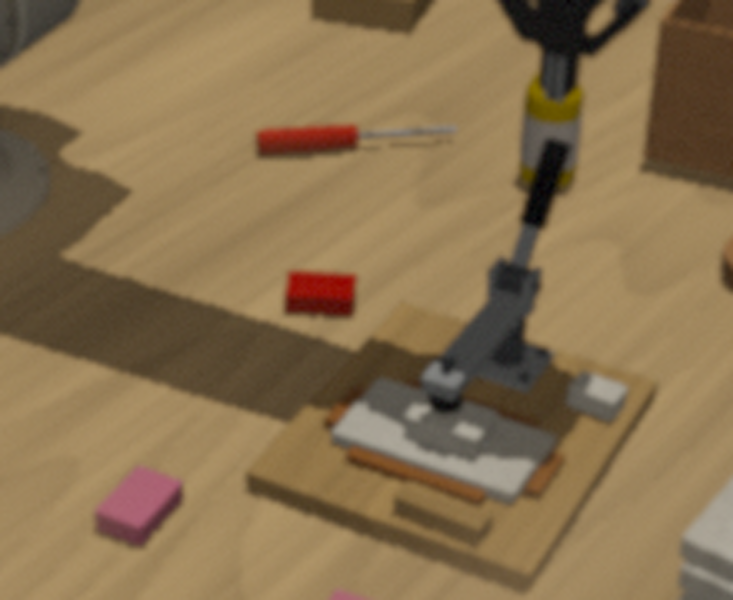

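View pics/top3.png

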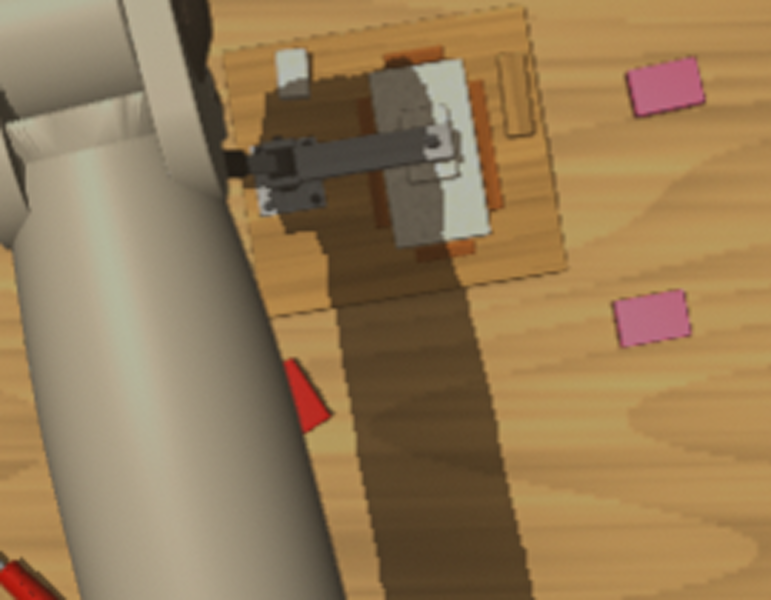

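The strap lies over the block with its end at zoomed top pixel (437,142), in line with the jig, and the lever is still raised. Now I'll press the lever.

Run:
```python
from bench import r
from h import *
for t,v,f in [(195,120,20),(180,60,20),(165,40,20),(150,40,20),(135,40,20),(120,40,20),(110,30,20),(106,20,20),(103,12,20),(100,12,18),(97,12,15)]:
    hit=r.move_l([*(P+55*ey),t+173],quat(ex),max_speed=v,stop_force=f)
    s=r.sense();print(t,hit,round(s["time_s"],2),s["tcp_pos"].round(1),s["contact_force"].round(1))
    if hit or (t<=103 and s["contact_force"][2]>25): break
r.hold(.3);s=r.sense();print(s["tcp_pos"].round(1),s["contact_force"].round(1))
d=r.get_image("scene");im=d["img"][150:330,220:440,::-1]
cv2.imwrite("pics/scene4.png",cv2.resize(im,None,fx=3.333,fy=3.333,interpolation=cv2.INTER_CUBIC))
```

```text
195 False 12.02 [596.1 126.8 368.3] [ 0.2  0.2 -0.7]
180 False 12.42 [596.2 127.  352.7] [-0.3  0.4  0.4]
165 False 12.94 [596.1 127.  337.6] [-0.5 -0.1 -0.1]
150 False 13.47 [596.1 127.  322.5] [ 0.6 -0.2  0.3]
135 False 13.99 [596.1 127.  307.5] [-0.6 -0.3  0.1]
120 False 14.52 [596.1 126.9 292.4] [-0.2 -0.5  0.4]
110 False 15.0 [596.1 126.9 282.5] [-0.4 -0.4  0.6]
106 False 15.35 [596.1 127.1 279.4] [-3.   1.5  7. ]
103 True 15.61 [595.8 127.  279.3] [-2.3  0.6  7. ]
[595.8 127.1 279.4] [-2.2 -0.8  7.5]
```

View pics/scene4.png

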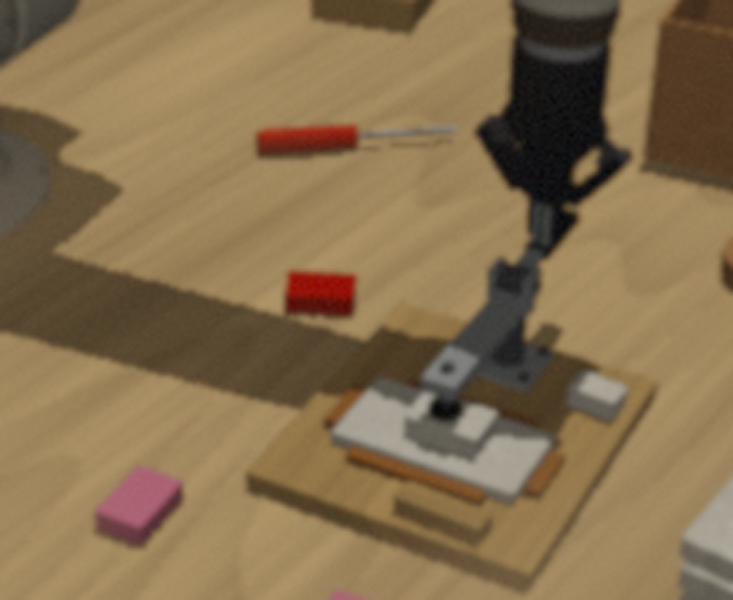

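Lever resistance jumped by more than 20 N with the tip at 106 mm, which is the known height of the lever's stop. The picture shows the pad down on the block at zoomed pixel (445,408). I'll retract and verify.

Run:
```python
from bench import r
from h import *
r.move_l([*(P+55*ey),235+173],quat(ex),max_speed=120)
r.move_pose([350,250,420],quat(ex))
r.hold(.3);s=r.sense();print(s["time_s"],s["tcp_pos"],s["contact_force"])
for n,(a,b,c,e) in {"top":(130,340,180,450),"scene":(150,330,220,440)}.items():
    d=r.get_image(n);im=d["img"][a:b,c:e,::-1]
    f=min(800/im.shape[1],600/im.shape[0])
    cv2.imwrite(f"pics/{n}5.png",cv2.resize(im,None,fx=f,fy=f,interpolation=cv2.INTER_CUBIC))
t=load("top0.npz");d=load("scene0.npz")
for L in(0,.1,.2): Q=np.r_[P+ey*114*np.cos(L),100+114*np.sin(L)];print(L,(proj(d,Q)-[220,150])*3.3333,(proj(t,Q)-[180,130])*2.857)
```

```text
18.55 [350.69486469 249.84540578 419.70991475] [ 0.62968115 -0.68470873 -0.27919602]
0 [[569.34849131 213.27003969]] [[139.31272003 186.27729897]]
0.1 [[570.32748425 201.73767499]] [[137.68832084 184.42812506]]
0.2 [[570.78027963 190.82380642]] [[137.49333178 182.33668075]]
```

View pics/scene5.png

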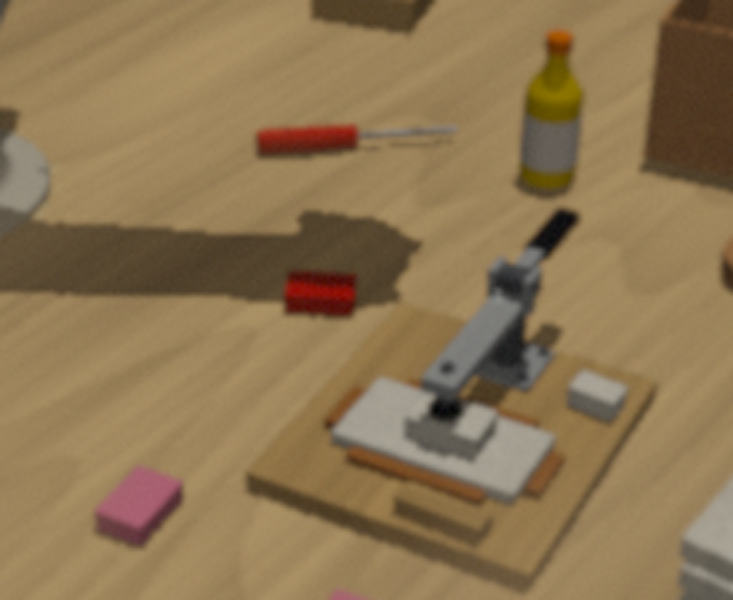

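View pics/top5.png

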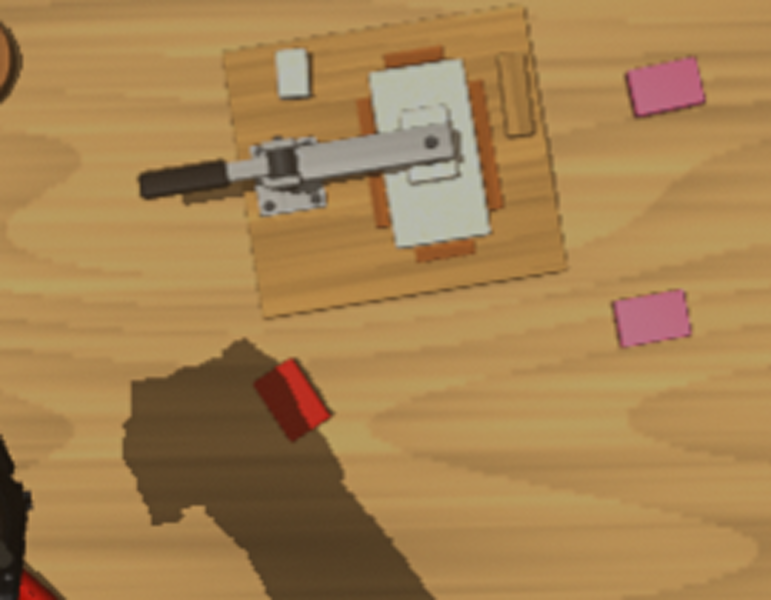

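The lever's end is at zoomed scene pixel (566,215), against a predicted (569,213) for level and (570,202) at 0.1 rad, so it is fully down. The cleat and panel have not shifted in the top view, and the pad rests on the block.

```bash
python3 -c "
from bench import r
print(r.finish_job())"
```

```text
the job is handed in; nothing more can be done
None
```

The block is clamped, and I handed the job in with the clock at about 18.6 s. With the closed gripper, I swung the strap from about 1.3 rad to its stop using the back of a finger. I then pushed the cam lever down with the fingertips and moved the arm clear.

- **Strap:** the contact force climbed to about 31 N at the predicted stop angle. The pictures show the strap in line with the jig over the block, and the lever was still up at that point.
- **Lever:** it stopped against more than 20 N with the fingertips at about 106 mm, the stated height of the grip when down. In the last scene picture its end is within a few pixels of the level position.
- **Block and bystanders:** the last pictures show the pad on the block. By eye, neither the block, the panel nor anything else in the cropped views around the jig has moved. I did not check the jar, the spare clamp or all of the tape after the first pictures, but the arm was never near them.
- **Not confirmed:** I could not measure the pad's force on the block; I only infer it from the lever being fully down.
- **Off from plan:** the force stop did not trigger while I pressed the strap against its stop, because the force built up over several short moves. The push ended at its planned end point instead.

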